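# Transfer a row of lab vessels to the other rack in reverse order

### The arm

A 6-joint arm with a two-finger parallel gripper is mounted at the origin on the work surface. World frame = base frame: x ahead of the robot, y to its left, z up, the work surface at z = 0. Lengths are in m, angles in rad, forces in N, time in s.
With the tool pointing down it reaches from about 0.35 to 0.775 m from the base axis. Payload 7.3 kg.
Tool frame: the origin (TCP) lies at the very end of the fingers, on their centre line; the grasp point (between the pads) lies 19 mm behind it (robot.tcp_to_grasp is the z of the grasp point in the tool frame, in m); z points along the fingers, y is the line along which they close (so a half turn about z gives the same grasp; the last joint's range is limited). The gripper opens to 92 mm and grips with 3 to 60 N. Pads are 19 mm wide; open, the fingers measure 130 mm over their backs; the gripper's body (75 mm by 190 mm) begins 47 mm behind the grasp point.
Start: joints at [1.055, 0.342, 1.524, -0, 1.275, -0.146], TCP at [0.19, 0.49, 0.227] pointing down, gripper open.
Joint ranges: [-2.53, 2.53], [-0.77, 2.02], [0.04, 2.7], [-1, 4.14], [0.28, 2.66], [-3.11, 3.11]. Speed limits (rad/s): [2.57, 2.57, 3.14, 3.14, 3.14, 3.14].

### API

Orientations are given as [roll, pitch, yaw] about the fixed x, y, z axes, in that order (R = Rz(yaw) Ry(pitch) Rx(roll)).
In Python, from cell import monitor, read_camera, get_calibration, job, robot gives the robot as it stands. The module is installed in compiled form; this text tells all that it offers.
- The arm moves only by the tool send_rows, never from a script. Its argument "targets" is a list of rows, each an object with "translation": the shift along the tool's x, y, z in cm, a list of three; "spin": the turn about the tool's z in degrees; "jaw": the opening, from 0 (shut) to 1 (fully open). A call has exactly 5 rows; each row is the pose to reach, as a shift and turn from the pose commanded when the call began, along the tool's axes at that moment; what a row does not reach only later rows make up. A row lasts 1/10 s, in which the tool goes at most 50 mm and 8.59 degrees, less where a joint would pass 70% of its speed; a pose out of reach is approached as far as the arm can. A call with a gripper value outside its range is refused whole. The fingers move at their own pace and stop on an object; "force" is the grip in N (left out, the last holds). Time passes only in rows, so rows that repeat a pose let the fingers close, or fill a call up. It gives the time, the measured TCP pose, the force, the opening and the grip force at its end, in the units of the state.
- monitor.observe(): the state, without advancing time (a new reading comes with each control period).
- read_camera(name): name is "scene" or "top"; returns (picture, depth): 400x640x3 uint8, red, green, blue; 400x640 float32, m along the optical axis (not along the pixel's ray), 0 where there is no reading.
- get_calibration(name): a dict with "intrinsics" (3x3 intrinsics, pixels), "origin" and "orientation" of the camera in the world. Camera axes: x right, y up, looking along -z (the intrinsics and any distortion apply to the point x, -y, -z); pixel columns grow to the right and rows downward; lengths in m; the calibration is good to about 2 mm. A picture is of the moment at which its call begins. get_calibration takes no time and is no camera call.
- job.hand_in(): hands the job in; it is judged then, once.
The state is a dict: "time": time; "qpos": joint angles; "qvel": joint speeds; "joint_efforts": joint torques, N m; "tool_pos": TCP position; "tool_rot": TCP orientation; "contact_force": force on the tool from outside, world axes, zero at the start; "torque": the same for the moment, N m; "opening": finger opening in m; "grip_force": force on a finger pad.
Only numpy, scipy, OpenCV 4.12 (cv2) and the standard library are available. Lean on these libraries where they do the work, as an engineer would, in place of code of your own. Each camera call takes 0.05 s, during which the arm holds its last target. There are 200 camera calls.

### The job

Move the four lidded vessels from the black carrier into the empty yellow rack in reverse order: the one at the carrier's left end goes into the rack's right-end well, the second from the left into the second well from the right, and so on to the last. Set each one down upright on the floor of its well without tipping or dropping it, and leave the bottle, tip box and black cooling block beside the racks where they stand.

Things in the scene. Friction and masses are not known exactly. Their poses are not given: they have to be found in the camera images.
- tall: Tall slim bottle: straight cylinder 28 mm across, topped by a white screw cap 30 mm across and 28 mm high, with a blank paper band round its middle; 110 mm high overall. Loose, closed, 50 to 100 g, clear body with a plain white top. Origin: centre of its underside, z up; round, so yaw means nothing.
- squat: Squat jar: cylinder 30 mm across, topped by a wide white cap 36 mm across and 28 mm high; 60 mm high overall, the lowest of the four. Loose, closed, 50 to 100 g, clear body with a plain white top. Origin: centre of its underside, z up; round, so yaw means nothing.
- cone: Conical flask: foot 30 mm across, tapering to a 16 mm neck, topped by a white cap 19 mm across and 28 mm high; 84 mm high overall. Loose, closed, 50 to 100 g, clear body with a plain white top. Origin: centre of its underside, z up; round, so yaw means nothing.
- ball: Bulbous flask: foot 28 mm across, belly 39 mm across at 28 mm height, topped by a slim white stopper 12 mm across, which stands clear from 52 mm up; 95 mm high overall. Loose, closed, 50 to 100 g, clear body with a plain white top. Origin: centre of its underside, z up; round, so yaw means nothing.
- block_a: Black square block 64 x 64 x 24 mm, fixed on the carrier, with one round well in its top, 46 mm across and 14 mm deep (floor 10 mm above the block's origin). The tall vessel stands in it at the start. The four blocks are alike. Origin: centre of its underside.
- block_b: Black square block 64 x 64 x 24 mm, fixed on the carrier, with one round well in its top, 46 mm across and 14 mm deep (floor 10 mm above the block's origin). The squat vessel stands in it at the start. The four blocks are alike. Origin: centre of its underside.
- block_c: Black square block 64 x 64 x 24 mm, fixed on the carrier, with one round well in its top, 46 mm across and 14 mm deep (floor 10 mm above the block's origin). The cone vessel stands in it at the start. The four blocks are alike. Origin: centre of its underside.
- block_d: Black square block 64 x 64 x 24 mm, fixed on the carrier, with one round well in its top, 46 mm across and 14 mm deep (floor 10 mm above the block's origin). The ball vessel stands in it at the start. The four blocks are alike. Origin: centre of its underside.
- carrier: Incoming carrier, fixed: aluminium plate 76 x 286 x 6 mm under the row of four black blocks (block centres 68 mm apart along its y, at y = +102, +34, -34, -102 mm; block undersides 6 mm above the origin). Lies across in front of the robot, turned by at most 0.18 rad; sometimes nearer than the rack, sometimes farther. Origin: centre of its underside, +y to the robot's left along the row.
- rack: Receiving rack, fixed and empty: one yellow plastic block 84 x 290 x 30 mm with four round wells in a row, each 46 mm across and 14 mm deep (floor 16 mm above the origin), at y = +102, +34, -34, -102 mm along its own y. Lies across in front of the robot, turned by at most 0.18 rad. Origin: centre of its underside, +y to the robot's left along the row.
- reagent: Bystander: white bottle with a blue cap, 64 mm across, 120 mm high, standing to the left of the racks. Origin: centre of its underside.
- tipbox: Bystander: blue and orange box of white pipette tips, 120 x 80 mm, 52 mm high, to the right of the racks. Origin: centre of its underside.
- cooler: Bystander: plain black block 70 x 90 mm, 60 mm high, to the right of the racks. Origin: centre of its underside.
Things that resemble listed ones, but are neither listed nor needed, are in the scene too. Leave any red look-alike of the cone alone.

How it is judged:
At the end, for the whole second after the job is handed in: Every vessel stands in the rack well that mirrors its starting place in the carrier: its underside centre within 14 mm of the well centre along and across the rack, within 5 mm of the well floor in height, upright within 0.12 rad, released and at rest (below 20 mm/s) (((y of block_a in the frame of carrier between 0.082 and 0.122 m and y of tall in the frame of rack between -0.116 and -0.088 m) or (y of block_a in the frame of carrier between 0.014 and 0.054 m and y of tall in the frame of rack between -0.048 and -0.02 m) or (y of block_a in the frame of carrier between -0.054 and -0.014 m and y of tall in the frame of rack between 0.02 and 0.048 m) or (y of block_a in the frame of carrier between -0.122 and -0.082 m and y of tall in the frame of rack between 0.088 and 0.116 m)) and x of tall in the frame of rack between -0.014 and 0.014 m and z of tall in the frame of rack between 0.011 and 0.021 m and angle between each of tall, squat, cone, ball's own z axis and vertical below 0.12 rad and linear speed of each of tall, squat, cone, ball below 0.02 m/s and contact force between each of tall, squat, cone, ball and the fingers below 0.05 N and ((y of block_b in the frame of carrier between 0.082 and 0.122 m and y of squat in the frame of rack between -0.116 and -0.088 m) or (y of block_b in the frame of carrier between 0.014 and 0.054 m and y of squat in the frame of rack between -0.048 and -0.02 m) or (y of block_b in the frame of carrier between -0.054 and -0.014 m and y of squat in the frame of rack between 0.02 and 0.048 m) or (y of block_b in the frame of carrier between -0.122 and -0.082 m and y of squat in the frame of rack between 0.088 and 0.116 m)) and x of squat in the frame of rack between -0.014 and 0.014 m and z of squat in the frame of rack between 0.011 and 0.021 m and ((y of block_c in the frame of carrier between 0.082 and 0.122 m and y of cone in the frame of rack between -0.116 and -0.088 m) or (y of block_c in the frame of carrier between 0.014 and 0.054 m and y of cone in the frame of rack between -0.048 and -0.02 m) or (y of block_c in the frame of carrier between -0.054 and -0.014 m and y of cone in the frame of rack between 0.02 and 0.048 m) or (y of block_c in the frame of carrier between -0.122 and -0.082 m and y of cone in the frame of rack between 0.088 and 0.116 m)) and x of cone in the frame of rack between -0.014 and 0.014 m and z of cone in the frame of rack between 0.011 and 0.021 m and ((y of block_d in the frame of carrier between 0.082 and 0.122 m and y of ball in the frame of rack between -0.116 and -0.088 m) or (y of block_d in the frame of carrier between 0.014 and 0.054 m and y of ball in the frame of rack between -0.048 and -0.02 m) or (y of block_d in the frame of carrier between -0.054 and -0.014 m and y of ball in the frame of rack between 0.02 and 0.048 m) or (y of block_d in the frame of carrier between -0.122 and -0.082 m and y of ball in the frame of rack between 0.088 and 0.116 m)) and x of ball in the frame of rack between -0.014 and 0.014 m and z of ball in the frame of rack between 0.011 and 0.021 m); the robot touches nothing.
It fails at once if a vessel is tipped by more than 0.6 rad (angle between any of tall, squat, cone, ball's own z axis and vertical above 0.6 rad).
It fails at once if a vessel is dropped (falls faster than 0.8 m/s out of the fingers, a drop of some 3 cm) ((linear speed of tall above 0.8 m/s and contact force between tall and the fingers below 0.05 N) or (linear speed of squat above 0.8 m/s and contact force between squat and the fingers below 0.05 N) or (linear speed of cone above 0.8 m/s and contact force between cone and the fingers below 0.05 N) or (linear speed of ball above 0.8 m/s and contact force between ball and the fingers below 0.05 N)).
It fails at once if a bystander (bottle, tip box, black cooling block) is moved by more than 20 mm (distance of any of reagent, tipbox, cooler from where it was at the start of the episode above 0.02 m).
It also fails if it takes over 104 s, if anything falls off the work surface, if the arm or the gripper's body presses on something with over 40 N, if the wrist force passes 120 N, or if a joint passes its speed limit or range.

## Working session

There is one attempt and no reset: what is moved stays moved. The work goes in short steps, Python scripts to look and compute and a tool call to move; the robot and the scene stay as the last step left them, time stands still between calls to the robot, and variables do not carry over. Pictures are saved under pics/ and viewed, at most 14 in all, crops included, and the job is handed in when it is done.

Besides the shell and the picture viewer there is one more tool, called after "Request:" in YAML: its name, and indented under it one key for each argument. send_rows: Moves the arm, as the interface text tells. Its arguments: {"type":"object","properties":{"targets":{"type":"array"},"force":{"type":"number"}},"required":["targets"]}

```bash
mkdir -p pics
python3 - <<'E'
from cell import monitor, read_camera, get_calibration, job, robot
import cv2,numpy as np
s=monitor.observe();print({k:np.round(v,3) for k,v in s.items()},robot.tcp_to_grasp)
for n in("scene","top"):
    im,d=read_camera(n);c=get_calibration(n);print(n,c)
    cv2.imwrite(f"pics/{n}0.png",im[:,:,::-1]);np.savez(f"{n}0.npz",im=im,d=d,K=c["intrinsics"],o=c["origin"],R=c["orientation"])
E
```

```text
{'time': np.float64(0.0), 'qpos': array([ 1.055,  0.343,  1.525,  0.   ,  1.275, -0.146]), 'qvel': array([ 0.001, -0.001, -0.001,  0.   , -0.   ,  0.002]), 'joint_efforts': array([ 1.0000e-03, -4.3124e+01, -2.4422e+01,  7.2000e-02,  5.6000e-02,
       -0.0000e+00]), 'tool_pos': array([0.19 , 0.489, 0.226]), 'tool_rot': array([-3.14 , -0.   ,  2.772]), 'contact_force': array([ 0.018,  0.117, -0.09 ]), 'torque': array([ 0.01 , -0.005,  0.018]), 'grip_force': np.float64(0.0), 'opening': np.float64(0.092)} -0.0188
scene {'intrinsics': array([[406.89647439,   0.        , 310.19709987],
       [  0.        , 406.89647439, 201.60528445],
       [  0.        ,   0.        ,   1.        ]]), 'origin': array([ 1.1611171 , -0.47488223,  0.7050436 ]), 'orientation': array([ 0.84756591, -0.01613747,  0.9331433 ])}
top {'intrinsics': array([[424.18611732,   0.        , 315.35921599],
       [  0.        , 424.18611732, 193.98761153],
       [  0.        ,   0.        ,   1.        ]]), 'origin': array([0.30306473, 0.01330152, 1.13032498]), 'orientation': array([ 2.33958464e-01, -8.25366830e-04, -1.68015765e+00])}
```

View pics/scene0.png

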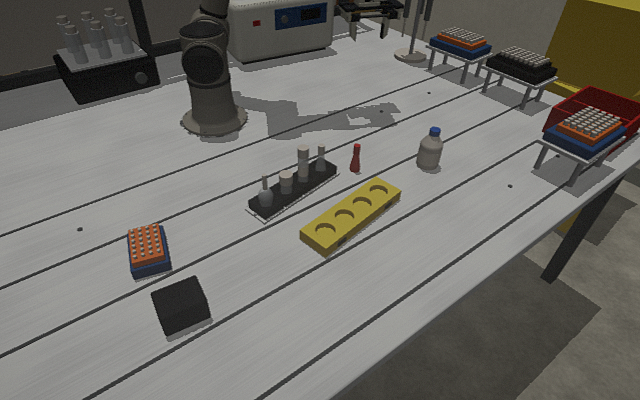

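View pics/top0.png

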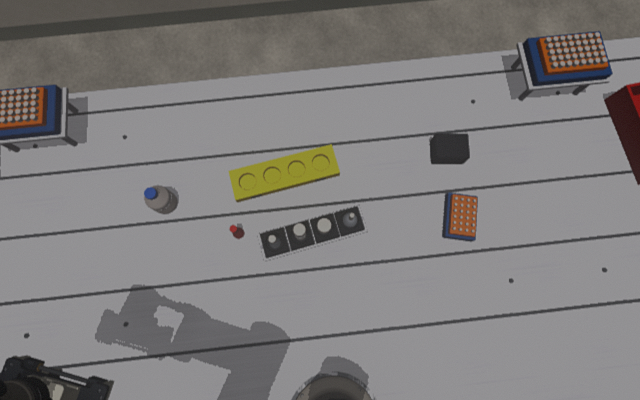

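The scene view shows the yellow rack at about (350,215), farther from the robot than the black carrier at (293,188). Ordered from the robot's left to right, the carrier holds cone (321,155), tall (303,163), squat (287,180) and ball (265,195). The red look-alike is at (355,158). In the top view the rack is at (285,172), the carrier is at (314,232), and the bystanders stand well clear.

```bash
cat > h.py <<'E'
import numpy as np,cv2
from scipy.spatial.transform import Rotation as Ro
def load(n):
    z=np.load(n+".npz");return z
def ray(z,u,v):
    p=np.linalg.inv(z["K"])@[u,v,1];d=Ro.from_euler("xyz",z["R"]).as_matrix()@[p[0],-p[1],-p[2]]
    return z["o"],d
def onz(z,u,v,h):
    o,d=ray(z,u,v);return o+d*(h-o[2])/d[2]
def proj(z,P):
    c=Ro.from_euler("xyz",z["R"]).as_matrix().T@(np.array(P)-z["o"]);q=z["K"]@[c[0],-c[1],-c[2]];return q[:2]/q[2]
def tri(za,a,zb,b):
    o1,d1=ray(za,*a);o2,d2=ray(zb,*b);d1/=np.linalg.norm(d1);d2/=np.linalg.norm(d2)
    s=np.linalg.lstsq(np.c_[d1,-d2],o2-o1,rcond=None)[0];p,q=o1+s[0]*d1,o2+s[1]*d2
    return (p+q)/2,np.linalg.norm(p-q)
E
python3 - <<'E'
from h import *
for n,(x0,y0,x1,y1) in {"scene0":(235,135,415,260),"top0":(220,135,380,265)}.items():
    z=load(n);im=z["im"][:,:,::-1]
    m=cv2.inRange(cv2.cvtColor(np.ascontiguousarray(im),cv2.COLOR_BGR2HSV),(20,120,60),(35,255,255))
    cs=[c for c in cv2.findContours(m,cv2.RETR_EXTERNAL,cv2.CHAIN_APPROX_NONE)[0] if cv2.contourArea(c)>800 and x0<c[:,0,0].mean()<x1]
    for c in cs:
        ap=cv2.approxPolyDP(cv2.convexHull(c),3,True)[:,0];print(n,ap.tolist())
        if n=="top0":
            for h in(0,.03):print(np.round([onz(z,*p,h)[:2] for p in ap],3).tolist())
    cv2.imwrite(f"pics/{n}crop.png",cv2.resize(im[y0:y1,x0:x1],None,fx=4.4,fy=4.4,interpolation=cv2.INTER_CUBIC)[:600,:800])
E
```

```text
scene0 [[400, 190], [397, 200], [326, 256], [300, 238], [303, 227], [375, 176]]
top0 [[331, 144], [338, 174], [235, 198], [229, 171]]
[[0.71, -0.077], [0.62, -0.086], [0.583, 0.202], [0.662, 0.214]]
[[0.699, -0.074], [0.612, -0.083], [0.576, 0.197], [0.652, 0.209]]
```

View pics/scene0crop.png

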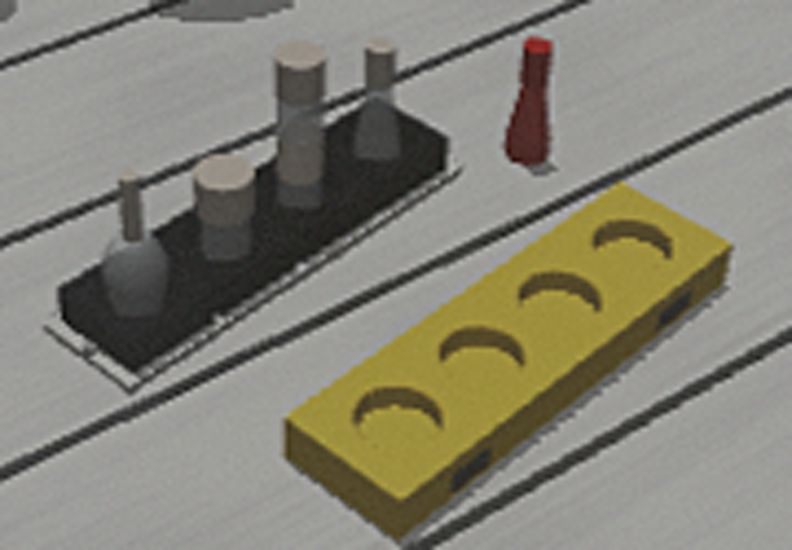

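View pics/top0crop.png

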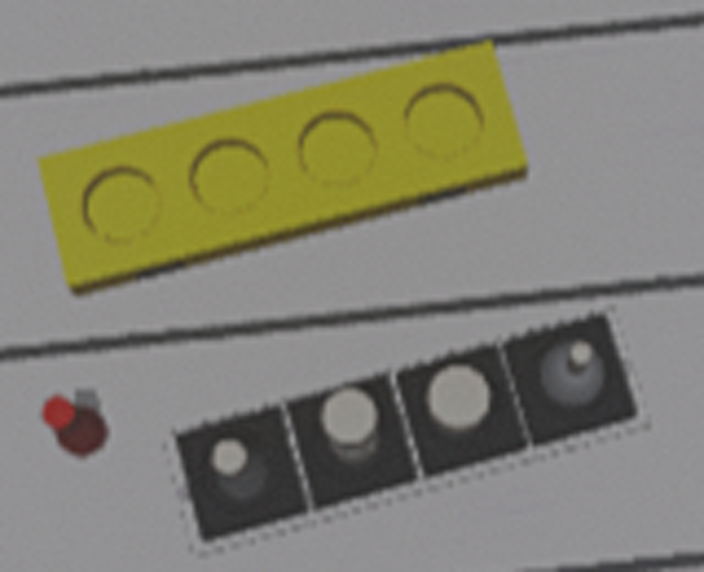

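Crops (x4.4). Cap top centres in the scene crop: cone (381,46), tall (301,54), squat (224,174), ball (129,176). In the top crop: cone (229,456), tall (350,417), squat (459,398), ball (581,355). Rack wells in the top crop: (121,205), (229,177), (338,149), (444,121).

Run:
```python
from h import *
S,T=load("scene0"),load("top0")
fs=lambda p:((p[0]+.5)/4.4-.5+235,(p[1]+.5)/4.4-.5+135)
ft=lambda p:((p[0]+.5)/4.4-.5+220,(p[1]+.5)/4.4-.5+135)
H=dict(cone=100,tall=126,squat=76,ball=111)
for n,a,b in[("cone",(381,46),(229,456)),("tall",(301,54),(350,417)),("squat",(224,174),(459,398)),("ball",(129,176),(581,355))]:
    p,e=tri(S,fs(a),T,ft(b));print(n,p.round(4),"gap",e.round(4),"nominal z",H[n],"top@nom",onz(T,*ft(b),H[n]/1e3)[:2].round(4),"scene@nom",onz(S,*fs(a),H[n]/1e3)[:2].round(4))
W=[onz(T,*ft(p),.03)[:2] for p in[(121,205),(229,177),(338,149),(444,121)]];print("wells",np.round(W,4).tolist(),np.linalg.norm(np.diff(W,axis=0),axis=1))
print("well rim scene",[onz(S,*fs(p),.03)[:2].round(4).tolist() for p in[(633,246),(560,299),(483,355),(398,419)]])
print("rack corners tri")
for a,b in[((622,183),(40,157)),((733,246),(490,40)),((402,500),(527,168)),((287,422),(75,287))]:
    p,e=tri(S,fs(a),T,ft(b));print(p.round(4),e.round(4),onz(T,*ft(b),.03)[:2].round(4),onz(S,*fs(a),.03)[:2].round(4))
print("block corners top z=.03",[onz(T,*ft(b),.03)[:2].round(4).tolist() for b in[(177,434),(608,315),(636,415),(203,540)]])
```

```text
cone [0.4483 0.1031 0.0983] gap 0.0015 nominal z 100 top@nom [0.4485 0.1036] scene@nom [0.45   0.1007]
tall [0.459  0.0343 0.1247] gap 0.0 nominal z 126 top@nom [0.4588 0.0343] scene@nom [0.4606 0.0331]
squat [ 0.4709 -0.0282  0.0728] gap 0.001 nominal z 76 top@nom [ 0.4706 -0.0276] scene@nom [ 0.4742 -0.0309]
ball [ 0.4819 -0.0968  0.1088] gap 0.0006 nominal z 111 top@nom [ 0.4816 -0.0963] scene@nom [ 0.4842 -0.0984]
wells [[0.6187, 0.1621], [0.6292, 0.0951], [0.6397, 0.0269], [0.6505, -0.0399]] [0.06785723 0.06894982 0.06767256]
well rim scene [[0.6212, 0.1595], [0.6313, 0.0926], [0.6414, 0.0267], [0.653, -0.0418]]
rack corners tri
[0.622  0.1781 0.0779] 0.0541 [0.6546 0.2094] [0.5731 0.1962]
[ 0.7135 -0.0062  0.1679] 0.1669 [ 0.7    -0.0743] [0.6556 0.2079]
[ 0.6476 -0.0687 -0.0238] 0.0578 [ 0.615  -0.0871] [ 0.6992 -0.0755]
[ 0.5492  0.0988 -0.0839] 0.2399 [0.5705 0.1934] [ 0.6206 -0.0907]
block corners top z=.03 [[0.4747, 0.1392], [0.5183, -0.1243], [0.4563, -0.1328], [0.4109, 0.129]]
```

Request:
send_rows:
  targets:
    - {"translation":[-2,-1.6,0],"spin":0,"jaw":1}
    - {"translation":[-6,-4.7,0],"spin":0,"jaw":1}
    - {"translation":[-10,-7.8,0],"spin":0,"jaw":1}
    - {"translation":[-14,-11,0],"spin":0,"jaw":1}
    - {"translation":[-18,-14.1,0],"spin":0,"jaw":1}
  force: 25

```text
time: 0.6
tool_pos: [0.3053, 0.2939, 0.2265]
tool_rot: [-3.141, -0.0, 2.773]
contact_force: [1.2, 0.1, 0.4]
opening: 0.0918
grip_force: 0.0
```

Request:
send_rows:
  targets:
    - {"translation":[-4,-3.1,0],"spin":6,"jaw":1}
    - {"translation":[-8,-6.3,0],"spin":12,"jaw":1}
    - {"translation":[-12,-9.4,0],"spin":18,"jaw":1}
    - {"translation":[-16,-12.6,0],"spin":24,"jaw":1}
    - {"translation":[-19,-15,0],"spin":30,"jaw":1}

```text
time: 1.1
tool_pos: [0.4287, 0.0847, 0.2266]
tool_rot: [-3.141, -0.0, 2.243]
contact_force: [0.7, 0.5, -1.1]
opening: 0.0915
grip_force: 0.0
```

Request:
send_rows:
  targets:
    - {"translation":[0,0,0],"spin":6,"jaw":1}
    - {"translation":[0,0,0],"spin":12,"jaw":1}
    - {"translation":[0,0,0],"spin":18,"jaw":1}
    - {"translation":[0,0,0],"spin":24,"jaw":1}
    - {"translation":[0,0,0],"spin":29.2,"jaw":1}

```text
time: 1.6
tool_pos: [0.4277, 0.087, 0.2264]
tool_rot: [-3.141, -0.0, 1.734]
contact_force: [-0.0, -0.4, 0.7]
opening: 0.0917
grip_force: 0.0
```

```bash
cat > go.py <<'E'
import sys,numpy as np
from cell import monitor
from h import Ro
s=monitor.observe();R=Ro.from_euler("xyz",s["tool_rot"]).as_matrix();p=s["tool_pos"]
print("t",round(float(s["time"]),2),"pos",p.round(4),"rot",s["tool_rot"].round(3),"open",round(float(s["opening"]),4),"grip",round(float(s["grip_force"]),1),"q",s["qpos"].round(2))
def go(t):print("to",t,"cm:",(100*R.T@(np.array(t)-p)).round(2))
for a in sys.argv[1:]:go([float(x) for x in a.split(",")])
E
python3 go.py .4595,.034,.227 .4595,.034,.093
```

```text
t 1.6 pos [0.4277 0.087  0.2264] rot [-3.141 -0.     1.734] open 0.0917 grip 0.0 q [ 0.02  0.18  1.75  0.    1.21 -0.14]
to [0.4595, 0.034, 0.227] cm: [-5.74  2.27 -0.06]
to [0.4595, 0.034, 0.093] cm: [-5.75  2.28 13.34]
```

Request:
send_rows:
  targets:
    - {"translation":[-1.5,0.6,0],"spin":0,"jaw":1}
    - {"translation":[-3.5,1.4,0],"spin":0,"jaw":1}
    - {"translation":[-5.0,2.0,0],"spin":0,"jaw":1}
    - {"translation":[-5.7,2.3,0],"spin":0,"jaw":1}
    - {"translation":[-5.7,2.3,0],"spin":0,"jaw":1}

```text
time: 2.1
tool_pos: [0.4604, 0.0341, 0.2264]
tool_rot: [-3.141, -0.0, 1.737]
contact_force: [0.0, 0.3, -0.3]
opening: 0.0921
grip_force: 0.0
```

```bash
python3 go.py .4595,.034,.093
python3 - <<'E'
from cell import read_camera
import cv2
im,_=read_camera("scene");cv2.imwrite("pics/s1.png",cv2.resize(im[90:230,225:415,::-1],None,fx=4,fy=4,interpolation=cv2.INTER_CUBIC))
E
```

```text
t 2.1 pos [0.4604 0.0341 0.2264] rot [-3.141 -0.     1.737] open 0.0921 grip 0.0 q [-0.09  0.23  1.69  0.    1.23 -0.26]
to [0.4595, 0.034, 0.093] cm: [ 0.   -0.09 13.34]
```

View pics/s1.png

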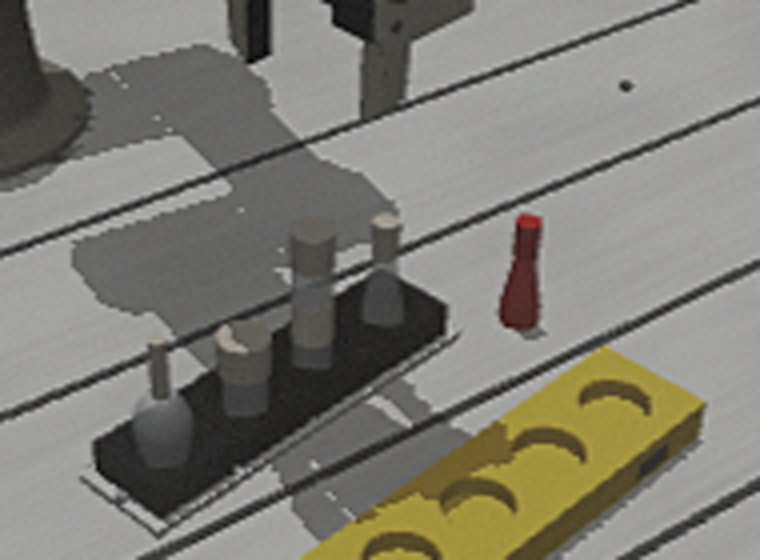

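The fingers (crop (250,50) and (385,115)) straddle the tall bottle at (313,225), closing across the row. I'll descend, grip and lift a little.

Request:
send_rows:
  targets:
    - {"translation":[0,-0.1,2],"spin":0,"jaw":1}
    - {"translation":[0,-0.1,5.5],"spin":0,"jaw":1}
    - {"translation":[0,-0.1,9.5],"spin":0,"jaw":1}
    - {"translation":[0,-0.1,12.5],"spin":0,"jaw":1}
    - {"translation":[0,-0.1,13.4],"spin":0,"jaw":1}

```text
time: 2.65
tool_pos: [0.4568, 0.0354, 0.0902]
tool_rot: [-3.136, -0.002, 1.739]
contact_force: [-0.7, -1.0, -0.2]
opening: 0.0916
grip_force: 0.0
```

Request:
send_rows:
  targets:
    - {"translation":[0,0,0],"spin":0,"jaw":0.6}
    - {"translation":[0,0,0],"spin":0,"jaw":0.4}
    - {"translation":[0,0,0],"spin":0,"jaw":0.2}
    - {"translation":[0,0,0],"spin":0,"jaw":0}
    - {"translation":[0,0,0],"spin":0,"jaw":0}

```text
time: 3.15
tool_pos: [0.4597, 0.0345, 0.0935]
tool_rot: [3.14, 0.0, 1.739]
contact_force: [-0.5, 0.7, 0.0]
opening: 0.0563
grip_force: 0.0
```

Request:
send_rows:
  targets:
    - {"translation":[0,0,0],"spin":0,"jaw":0}
    - {"translation":[0,0,0],"spin":0,"jaw":0}
    - {"translation":[0,0,0],"spin":0,"jaw":0}
    - {"translation":[0,0,0],"spin":0,"jaw":0}
    - {"translation":[0,0,0],"spin":0,"jaw":0}

```text
time: 3.65
tool_pos: [0.4592, 0.0346, 0.0927]
tool_rot: [-3.142, -0.0, 1.739]
contact_force: [-0.1, 0.3, 1.0]
opening: 0.0298
grip_force: 25.0
```

```bash
python3 go.py .4595,.034,.093
```

```text
t 3.65 pos [0.4592 0.0346 0.0927] rot [-3.142 -0.     1.739] open 0.0298 grip 25.0 q [-0.09  0.39  1.88  0.    0.87 -0.26]
to [0.4595, 0.034, 0.093] cm: [-0.06  0.02 -0.03]
```

Request:
send_rows:
  targets:
    - {"translation":[0,0,-0.6],"spin":0,"jaw":0}
    - {"translation":[0,0,-2],"spin":0,"jaw":0}
    - {"translation":[0,0,-4],"spin":0,"jaw":0}
    - {"translation":[0,0,-5.6],"spin":0,"jaw":0}
    - {"translation":[0,0,-6],"spin":0,"jaw":0}

```text
time: 4.15
tool_pos: [0.4601, 0.0345, 0.1545]
tool_rot: [3.138, 0.001, 1.739]
contact_force: [1.1, -0.6, -1.0]
opening: 0.0296
grip_force: 25.0
```

Request:
send_rows:
  targets:
    - {"translation":[-0.1,0.5,0],"spin":0,"jaw":0}
    - {"translation":[-0.4,2,0],"spin":0,"jaw":0}
    - {"translation":[-0.9,4,0],"spin":0,"jaw":0}
    - {"translation":[-1.3,6.2,0],"spin":0,"jaw":0}
    - {"translation":[-1.8,8.5,0],"spin":0,"jaw":0}

```text
time: 4.65
tool_pos: [0.5464, 0.0311, 0.1514]
tool_rot: [-3.14, -0.001, 1.738]
contact_force: [0.0, -0.8, -0.4]
opening: 0.03
grip_force: 25.0
```

Request:
send_rows:
  targets:
    - {"translation":[-0.5,2.3,0],"spin":0,"jaw":0}
    - {"translation":[-1.0,4.6,0],"spin":0,"jaw":0}
    - {"translation":[-1.5,6.9,0],"spin":0,"jaw":0}
    - {"translation":[-1.9,8.7,0],"spin":0,"jaw":0}
    - {"translation":[-2.0,9.3,0],"spin":0,"jaw":0}

```text
time: 5.15
tool_pos: [0.6421, 0.0266, 0.1508]
tool_rot: [-3.14, -0.0, 1.738]
contact_force: [-0.1, 0.4, -1.1]
opening: 0.0298
grip_force: 25.0
```

```bash
python3 go.py .6409,.0264,.094
python3 - <<'E'
from cell import read_camera
import cv2
im,_=read_camera("scene");cv2.imwrite("pics/s2.png",cv2.resize(im[90:260,225:415,::-1],None,fx=3.5,fy=3.5,interpolation=cv2.INTER_CUBIC))
E
```

```text
t 5.15 pos [0.6421 0.0266 0.1508] rot [-3.14  -0.     1.738] open 0.0298 grip 25.0 q [-0.08  0.62  1.28  0.    1.25 -0.25]
to [0.6409, 0.0264, 0.094] cm: [-0.   -0.11  5.68]
```

View pics/s2.png

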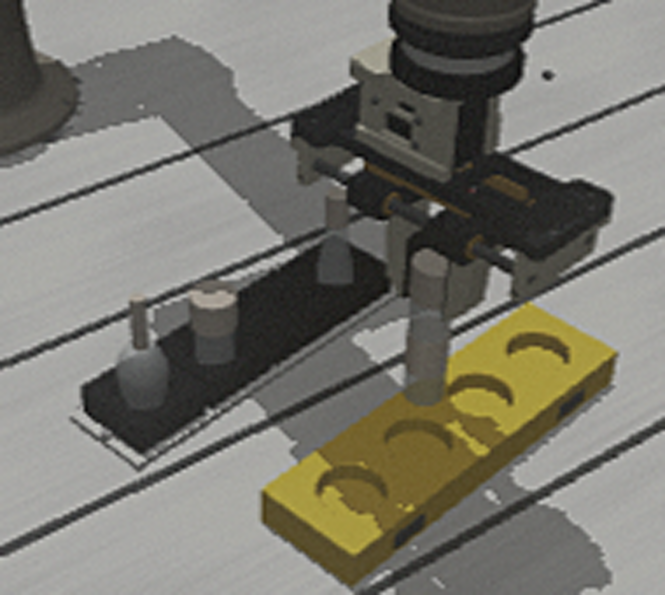

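The tall bottle (428,330) hangs upright above the second well from the right (418,435). I'll lower and release it.

Request:
send_rows:
  targets:
    - {"translation":[0,-0.1,0.8],"spin":0,"jaw":0}
    - {"translation":[0,-0.1,2.5],"spin":0,"jaw":0}
    - {"translation":[0,-0.1,4.3],"spin":0,"jaw":0}
    - {"translation":[0,-0.1,5.4],"spin":0,"jaw":0}
    - {"translation":[0,-0.1,5.7],"spin":0,"jaw":0}

```text
time: 5.7
tool_pos: [0.6384, 0.0268, 0.094]
tool_rot: [-3.138, -0.001, 1.739]
contact_force: [0.0, 0.5, -0.8]
opening: 0.0298
grip_force: 25.0
```

Request:
send_rows:
  targets:
    - {"translation":[0,0,0.1],"spin":0,"jaw":0}
    - {"translation":[0,0,0.1],"spin":0,"jaw":0}
    - {"translation":[0,0,0.1],"spin":0,"jaw":0}
    - {"translation":[0,0,0.1],"spin":0,"jaw":0}
    - {"translation":[0,0,0.1],"spin":0,"jaw":0}

```text
time: 6.2
tool_pos: [0.6402, 0.0267, 0.0952]
tool_rot: [3.141, 0.0, 1.739]
contact_force: [-0.1, 0.4, -1.8]
opening: 0.0295
grip_force: 25.0
```

```bash
python3 go.py .6409,.0264,.093;python3 -c "
from cell import monitor;print(monitor.observe()['contact_force'])"
```

```text
t 6.2 pos [0.6402 0.0267 0.0952] rot [3.141 0.    1.739] open 0.0295 grip 25.0 q [-0.08  0.67  1.35  0.    1.12 -0.25]
to [0.6409, 0.0264, 0.093] cm: [-0.04  0.06  0.22]
[-0.06947131  0.44235635 -1.80442413]
```

Request:
send_rows:
  targets:
    - {"translation":[0,0,0.05],"spin":0,"jaw":0}
    - {"translation":[0,0,0.1],"spin":0,"jaw":0}
    - {"translation":[0,0,0.15],"spin":0,"jaw":0}
    - {"translation":[0,0,0.15],"spin":0,"jaw":0}
    - {"translation":[0,0,0.15],"spin":0,"jaw":0}

```text
time: 6.7
tool_pos: [0.64, 0.0266, 0.0932]
tool_rot: [-3.142, -0.0, 1.738]
contact_force: [-0.3, 0.1, -0.7]
opening: 0.0297
grip_force: 25.0
```

Request:
send_rows:
  targets:
    - {"translation":[0,0,0],"spin":0,"jaw":0.37}
    - {"translation":[0,0,0],"spin":0,"jaw":0.45}
    - {"translation":[0,0,0],"spin":0,"jaw":0.6}
    - {"translation":[0,0,0],"spin":0,"jaw":0.8}
    - {"translation":[0,0,0],"spin":0,"jaw":1}

```text
time: 7.2
tool_pos: [0.6401, 0.0267, 0.0933]
tool_rot: [3.141, -0.0, 1.739]
contact_force: [0.7, 0.7, -0.2]
opening: 0.0607
grip_force: 0.0
```

Request:
send_rows:
  targets:
    - {"translation":[0,0,0],"spin":0,"jaw":1}
    - {"translation":[0,0,-1.5],"spin":0,"jaw":1}
    - {"translation":[0,0,-5],"spin":0,"jaw":1}
    - {"translation":[0,0,-9],"spin":0,"jaw":1}
    - {"translation":[0,0,-11],"spin":0,"jaw":1}

```text
time: 7.7
tool_pos: [0.6412, 0.0266, 0.2071]
tool_rot: [3.137, 0.001, 1.739]
contact_force: [0.9, 0.4, -0.2]
opening: 0.0915
grip_force: 0.0
```

```bash
python3 go.py .449,.1025,.204 .449,.1025,.067
```

```text
t 7.7 pos [0.6412 0.0266 0.2071] rot [3.137e+00 1.000e-03 1.739e+00] open 0.0915 grip 0.0 q [-0.08  0.57  1.21  0.    1.36 -0.25]
to [0.449, 0.1025, 0.204] cm: [ 10.69 -17.69   0.21]
to [0.449, 0.1025, 0.067] cm: [ 10.71 -17.75  13.91]
```

Request:
send_rows:
  targets:
    - {"translation":[1,-1.7,0],"spin":0,"jaw":1}
    - {"translation":[3,-5,0],"spin":0,"jaw":1}
    - {"translation":[5.2,-8.6,0],"spin":0,"jaw":1}
    - {"translation":[7.5,-12.4,0],"spin":0,"jaw":1}
    - {"translation":[9.6,-15.9,0],"spin":0,"jaw":1}

```text
time: 8.2
tool_pos: [0.4653, 0.0953, 0.2032]
tool_rot: [3.142, -0.0, 1.738]
contact_force: [-0.3, 1.2, -0.2]
opening: 0.0914
grip_force: 0.0
```

Request:
send_rows:
  targets:
    - {"translation":[0.8,-1.4,0],"spin":0,"jaw":1}
    - {"translation":[1.1,-1.8,0],"spin":0,"jaw":1}
    - {"translation":[1.1,-1.8,0],"spin":0,"jaw":1}
    - {"translation":[1.1,-1.8,0],"spin":0,"jaw":1}
    - {"translation":[1.1,-1.8,0],"spin":0,"jaw":1}

```text
time: 8.7
tool_pos: [0.4487, 0.1022, 0.2031]
tool_rot: [3.141, 0.0, 1.738]
contact_force: [0.6, -0.3, -0.3]
opening: 0.0917
grip_force: 0.0
```

```bash
python3 go.py .449,.1025,.067
python3 - <<'E'
from cell import read_camera
import cv2
im,_=read_camera("scene");cv2.imwrite("pics/s3.png",cv2.resize(im[90:260,225:415,::-1],None,fx=3.5,fy=3.5,interpolation=cv2.INTER_CUBIC))
E
```

```text
t 8.7 pos [0.4487 0.1022 0.2031] rot [3.141 0.    1.738] open 0.0917 grip 0.0 q [ 0.06  0.25  1.73 -0.    1.16 -0.11]
to [0.449, 0.1025, 0.067] cm: [ 0.03  0.03 13.61]
```

View pics/s3.png

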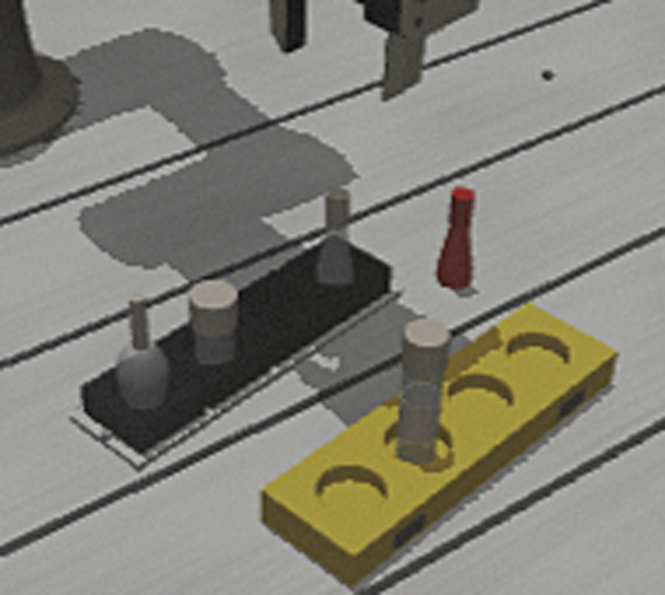

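Tall stands upright in the second well from the right, cap at (426,330), with its foot slightly toward the robot side of the well. The fingers are above the cone (337,195). I'll grip the cone next.

Request:
send_rows:
  targets:
    - {"translation":[0,0,2],"spin":0,"jaw":1}
    - {"translation":[0,0,5.5],"spin":0,"jaw":1}
    - {"translation":[0,0,9.5],"spin":0,"jaw":1}
    - {"translation":[0,0,12.7],"spin":0,"jaw":1}
    - {"translation":[0,0,13.7],"spin":0,"jaw":1}

```text
time: 9.25
tool_pos: [0.4461, 0.1022, 0.0633]
tool_rot: [-3.136, -0.001, 1.738]
contact_force: [0.8, 0.3, 0.3]
opening: 0.0917
grip_force: 0.0
```

Request:
send_rows:
  targets:
    - {"translation":[0,0,0],"spin":0,"jaw":0.6}
    - {"translation":[0,0,0],"spin":0,"jaw":0.4}
    - {"translation":[0,0,0],"spin":0,"jaw":0.2}
    - {"translation":[0,0,0],"spin":0,"jaw":0}
    - {"translation":[0,0,0],"spin":0,"jaw":0}

```text
time: 9.75
tool_pos: [0.4482, 0.1026, 0.0671]
tool_rot: [3.14, 0.0, 1.739]
contact_force: [1.1, -0.4, 0.5]
opening: 0.0564
grip_force: 0.0
```

Request:
send_rows:
  targets:
    - {"translation":[0,0,0],"spin":0,"jaw":0}
    - {"translation":[0,0,0],"spin":0,"jaw":0}
    - {"translation":[0,0,0],"spin":0,"jaw":0}
    - {"translation":[0,0,0],"spin":0,"jaw":0}
    - {"translation":[0,0,0],"spin":0,"jaw":0}

```text
time: 10.25
tool_pos: [0.4476, 0.1026, 0.0662]
tool_rot: [-3.142, -0.0, 1.739]
contact_force: [0.4, 0.2, -1.0]
opening: 0.0183
grip_force: 25.0
```

```bash
python3 go.py .6516,-.0407,.068; python3 -c "
from h import *
print(onz(load('scene0'),(426.5)/3.5-.5+225,330.5/3.5-.5+90,.126))"
```

```text
t 10.25 pos [0.4476 0.1026 0.0662] rot [-3.142 -0.     1.739] open 0.0183 grip 25.0 q [ 0.06  0.43  1.91  0.    0.8  -0.11]
to [0.6516, -0.0407, 0.068] cm: [-17.53  17.72  -0.19]
[0.63853575 0.02596741 0.126     ]
```

Request:
send_rows:
  targets:
    - {"translation":[0,0,-0.8],"spin":0,"jaw":0}
    - {"translation":[0,0,-3.5],"spin":0,"jaw":0}
    - {"translation":[0,0,-7.5],"spin":0,"jaw":0}
    - {"translation":[0,0,-11],"spin":0,"jaw":0}
    - {"translation":[0,0,-12],"spin":0,"jaw":0}

```text
time: 10.75
tool_pos: [0.4494, 0.1027, 0.1902]
tool_rot: [3.135, 0.001, 1.739]
contact_force: [1.3, -0.5, -1.1]
opening: 0.018
grip_force: 25.0
```

Request:
send_rows:
  targets:
    - {"translation":[-0.5,0.5,0],"spin":0,"jaw":0}
    - {"translation":[-1.8,1.8,0],"spin":0,"jaw":0}
    - {"translation":[-3.8,3.8,0],"spin":0,"jaw":0}
    - {"translation":[-6,6,0],"spin":0,"jaw":0}
    - {"translation":[-8.3,8.3,0],"spin":0,"jaw":0}

```text
time: 11.25
tool_pos: [0.5434, 0.0338, 0.184]
tool_rot: [-3.138, -0.001, 1.739]
contact_force: [0.9, -0.2, -0.7]
opening: 0.0182
grip_force: 25.0
```

Request:
send_rows:
  targets:
    - {"translation":[-2.3,2.3,0],"spin":0,"jaw":0}
    - {"translation":[-4.6,4.7,0],"spin":0,"jaw":0}
    - {"translation":[-6.9,7.1,0],"spin":0,"jaw":0}
    - {"translation":[-8.7,8.9,0],"spin":0,"jaw":0}
    - {"translation":[-9.2,9.4,0],"spin":0,"jaw":0}

```text
time: 11.75
tool_pos: [0.6522, -0.0425, 0.1828]
tool_rot: [-3.138, -0.001, 1.737]
contact_force: [-0.2, 0.0, -0.9]
opening: 0.0183
grip_force: 25.0
```

Request:
send_rows:
  targets:
    - {"translation":[0,0,0.8],"spin":0,"jaw":0}
    - {"translation":[0,0,2.8],"spin":0,"jaw":0}
    - {"translation":[0,0,5],"spin":0,"jaw":0}
    - {"translation":[0,0,6.6],"spin":0,"jaw":0}
    - {"translation":[0,0,7],"spin":0,"jaw":0}

```text
time: 12.25
tool_pos: [0.6487, -0.0391, 0.1129]
tool_rot: [-3.136, -0.002, 1.739]
contact_force: [-0.7, 0.3, -1.7]
opening: 0.0186
grip_force: 25.0
```

```bash
python3 go.py .6516,-.0407,.067
python3 - <<'E'
from cell import read_camera
import cv2
im,_=read_camera("scene");cv2.imwrite("pics/s4.png",cv2.resize(im[90:260,225:415,::-1],None,fx=3.5,fy=3.5,interpolation=cv2.INTER_CUBIC))
E
```

```text
t 12.25 pos [ 0.6487 -0.0391  0.1129] rot [-3.136e+00 -2.000e-03  1.739e+00] open 0.0186 grip 25.0 q [-0.18  0.67  1.29  0.    1.18 -0.35]
to [0.6516, -0.0407, 0.067] cm: [-0.22  0.29  4.59]
```

View pics/s4.png

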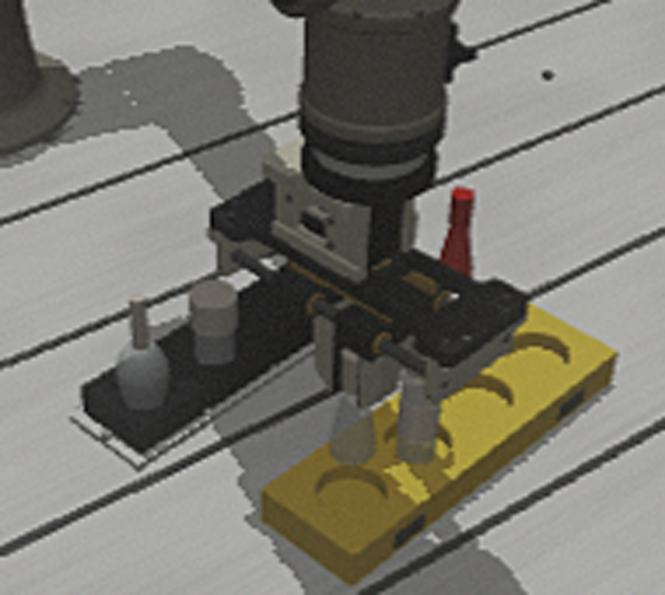

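The cone hangs upright over the right-end well (352,490), and tall at (418,410) is clear of the gripper.

Request:
send_rows:
  targets:
    - {"translation":[0,0,0.8],"spin":0,"jaw":0}
    - {"translation":[0,0,2.2],"spin":0,"jaw":0}
    - {"translation":[0,0,3.7],"spin":0,"jaw":0}
    - {"translation":[0,0,4.5],"spin":0,"jaw":0}
    - {"translation":[0,0,4.7],"spin":0,"jaw":0}

```text
time: 12.8
tool_pos: [0.6507, -0.0402, 0.0678]
tool_rot: [-3.14, -0.001, 1.739]
contact_force: [-0.9, -0.2, 0.1]
opening: 0.0185
grip_force: 25.0
```

Request:
send_rows:
  targets:
    - {"translation":[0,0,0.1],"spin":0,"jaw":0}
    - {"translation":[0,0,0.2],"spin":0,"jaw":0}
    - {"translation":[0,0,0.2],"spin":0,"jaw":0}
    - {"translation":[0,0,0.2],"spin":0,"jaw":0}
    - {"translation":[0,0,0.2],"spin":0,"jaw":0}

```text
time: 13.3
tool_pos: [0.6516, -0.0404, 0.0676]
tool_rot: [3.141, 0.0, 1.739]
contact_force: [-0.2, -1.0, -0.7]
opening: 0.0188
grip_force: 25.0
```

```bash
python3 go.py .6516,-.0407,.067
```

```text
t 13.3 pos [ 0.6516 -0.0404  0.0676] rot [3.141 0.    1.739] open 0.0188 grip 25.0 q [-0.18  0.72  1.33  0.    1.09 -0.35]
to [0.6516, -0.0407, 0.067] cm: [-0.03 -0.    0.06]
```

Request:
send_rows:
  targets:
    - {"translation":[0,0,0.05],"spin":0,"jaw":0.22}
    - {"translation":[0,0,0.05],"spin":0,"jaw":0.3}
    - {"translation":[0,0,0.05],"spin":0,"jaw":0.5}
    - {"translation":[0,0,0.05],"spin":0,"jaw":0.8}
    - {"translation":[0,0,0.05],"spin":0,"jaw":1}

```text
time: 13.8
tool_pos: [0.6514, -0.0404, 0.0668]
tool_rot: [3.141, -0.0, 1.739]
contact_force: [-1.7, 0.4, -0.7]
opening: 0.0471
grip_force: 0.0
```

Request:
send_rows:
  targets:
    - {"translation":[0,0,0],"spin":0,"jaw":1}
    - {"translation":[0,0,-2],"spin":0,"jaw":1}
    - {"translation":[0,0,-6],"spin":0,"jaw":1}
    - {"translation":[0,0,-10.5],"spin":0,"jaw":1}
    - {"translation":[0,0,-14],"spin":0,"jaw":1}

```text
time: 14.3
tool_pos: [0.6518, -0.0404, 0.2095]
tool_rot: [3.139, 0.001, 1.739]
contact_force: [-0.1, -0.1, -0.1]
opening: 0.0871
grip_force: 0.0
```

```bash
python3 go.py .472,-.029,.207
```

```text
t 14.3 pos [ 0.6518 -0.0404  0.2095] rot [3.139e+00 1.000e-03 1.739e+00] open 0.0871 grip 0.0 q [-0.18  0.59  1.16  0.    1.39 -0.35]
to [0.472, -0.029, 0.207] cm: [  4.13 -17.54   0.21]
```

Request:
send_rows:
  targets:
    - {"translation":[0.5,-2,0],"spin":0,"jaw":1}
    - {"translation":[1.4,-6,0],"spin":0,"jaw":1}
    - {"translation":[2.4,-10,0],"spin":0,"jaw":1}
    - {"translation":[3.3,-14,0],"spin":0,"jaw":1}
    - {"translation":[4.1,-17.5,0],"spin":0,"jaw":1}

```text
time: 14.8
tool_pos: [0.4699, -0.0289, 0.2067]
tool_rot: [-3.142, -0.0, 1.739]
contact_force: [0.5, 0.5, -0.2]
opening: 0.0916
grip_force: 0.0
```

Request:
send_rows:
  targets:
    - {"translation":[0,0,0],"spin":0,"jaw":1}
    - {"translation":[0,0,0],"spin":0,"jaw":1}
    - {"translation":[0,0,0],"spin":0,"jaw":1}
    - {"translation":[0,0,0],"spin":0,"jaw":1}
    - {"translation":[0,0,0],"spin":0,"jaw":1}

```text
time: 15.3
tool_pos: [0.4727, -0.0293, 0.2064]
tool_rot: [-3.141, -0.0, 1.739]
contact_force: [-0.6, 0.8, -0.2]
opening: 0.0919
grip_force: 0.0
```

```bash
python3 go.py .472,-.029,.044
python3 - <<'E'
from cell import read_camera
import cv2
im,_=read_camera("scene");cv2.imwrite("pics/s5.png",cv2.resize(im[90:260,225:415,::-1],None,fx=3.5,fy=3.5,interpolation=cv2.INTER_CUBIC))
E
```

```text
t 15.3 pos [ 0.4727 -0.0293  0.2064] rot [-3.141 -0.     1.739] open 0.0919 grip 0.0 q [-0.22  0.27  1.69  0.    1.18 -0.39]
to [0.472, -0.029, 0.044] cm: [ 0.04 -0.06 16.24]
```

View pics/s5.png

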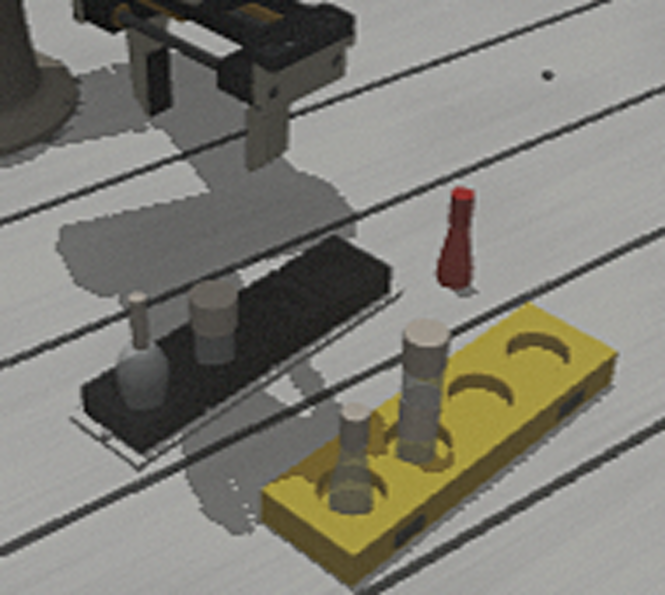

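The cone (352,460) stands upright in the right-end well and tall is still in its own. The fingers straddle the squat jar (213,320).

Request:
send_rows:
  targets:
    - {"translation":[0,0,3],"spin":0,"jaw":1}
    - {"translation":[0,0,7.5],"spin":0,"jaw":1}
    - {"translation":[0,0,12],"spin":0,"jaw":1}
    - {"translation":[0,0,15.3],"spin":0,"jaw":1}
    - {"translation":[0,0,16.3],"spin":0,"jaw":1}

```text
time: 15.85
tool_pos: [0.4701, -0.0287, 0.0406]
tool_rot: [-3.136, -0.002, 1.739]
contact_force: [0.9, 0.7, 0.2]
opening: 0.0918
grip_force: 0.0
```

Request:
send_rows:
  targets:
    - {"translation":[0,0,0],"spin":0,"jaw":0.6}
    - {"translation":[0,0,0],"spin":0,"jaw":0.45}
    - {"translation":[0,0,0],"spin":0,"jaw":0.3}
    - {"translation":[0,0,0],"spin":0,"jaw":0}
    - {"translation":[0,0,0],"spin":0,"jaw":0}

```text
time: 16.35
tool_pos: [0.4726, -0.0293, 0.0447]
tool_rot: [3.14, 0.001, 1.739]
contact_force: [-0.6, -0.8, -0.1]
opening: 0.0562
grip_force: 0.0
```

Request:
send_rows:
  targets:
    - {"translation":[0,0,0],"spin":0,"jaw":0}
    - {"translation":[0,0,0],"spin":0,"jaw":0}
    - {"translation":[0,0,0],"spin":0,"jaw":0}
    - {"translation":[0,0,0],"spin":0,"jaw":0}
    - {"translation":[0,0,0],"spin":0,"jaw":0}

```text
time: 16.85
tool_pos: [0.4721, -0.0292, 0.0438]
tool_rot: [3.141, -0.0, 1.739]
contact_force: [-0.1, 0.8, 3.3]
opening: 0.0355
grip_force: 25.0
```

```bash
python3 go.py .63,.0956,.044
```

```text
t 16.85 pos [ 0.4721 -0.0292  0.0438] rot [ 3.141 -0.     1.739] open 0.0355 grip 25.0 q [-0.22  0.49  1.89  0.    0.76 -0.39]
to [0.63, 0.0956, 0.044] cm: [ 9.670e+00  1.765e+01 -1.000e-02]
```

Request:
send_rows:
  targets:
    - {"translation":[0,0,-0.8],"spin":0,"jaw":0}
    - {"translation":[0,0,-3.5],"spin":0,"jaw":0}
    - {"translation":[0,0,-7.5],"spin":0,"jaw":0}
    - {"translation":[0,0,-11],"spin":0,"jaw":0}
    - {"translation":[0,0,-12],"spin":0,"jaw":0}

```text
time: 17.35
tool_pos: [0.4738, -0.0295, 0.1676]
tool_rot: [3.135, 0.002, 1.739]
contact_force: [-0.2, 0.2, -1.4]
opening: 0.0357
grip_force: 25.0
```

Request:
send_rows:
  targets:
    - {"translation":[0.3,0.5,0],"spin":0,"jaw":0}
    - {"translation":[1,1.8,0],"spin":0,"jaw":0}
    - {"translation":[2.1,3.8,0],"spin":0,"jaw":0}
    - {"translation":[3.4,6.1,0],"spin":0,"jaw":0}
    - {"translation":[4.7,8.5,0],"spin":0,"jaw":0}

```text
time: 17.85
tool_pos: [0.5483, 0.0328, 0.1614]
tool_rot: [-3.138, -0.001, 1.738]
contact_force: [0.3, -0.7, -1.2]
opening: 0.036
grip_force: 25.0
```

Request:
send_rows:
  targets:
    - {"translation":[1.3,2.3,0],"spin":0,"jaw":0}
    - {"translation":[2.6,4.7,0],"spin":0,"jaw":0}
    - {"translation":[3.8,7,0],"spin":0,"jaw":0}
    - {"translation":[4.7,8.6,0],"spin":0,"jaw":0}
    - {"translation":[5,9.15,0],"spin":0,"jaw":0}

```text
time: 18.35
tool_pos: [0.6303, 0.098, 0.1607]
tool_rot: [-3.138, -0.001, 1.74]
contact_force: [-0.5, -0.0, -0.7]
opening: 0.0356
grip_force: 25.0
```

Request:
send_rows:
  targets:
    - {"translation":[0,0,0.8],"spin":0,"jaw":0}
    - {"translation":[0,0,2.8],"spin":0,"jaw":0}
    - {"translation":[0,0,5],"spin":0,"jaw":0}
    - {"translation":[0,0,6.6],"spin":0,"jaw":0}
    - {"translation":[0,0,7],"spin":0,"jaw":0}

```text
time: 18.85
tool_pos: [0.6274, 0.0953, 0.0905]
tool_rot: [-3.136, -0.001, 1.738]
contact_force: [-0.3, 0.0, -0.9]
opening: 0.0353
grip_force: 25.0
```

```bash
python3 go.py .63,.0956,.045
python3 - <<'E'
from cell import read_camera
import cv2
im,_=read_camera("scene");cv2.imwrite("pics/s6.png",cv2.resize(im[90:260,225:415,::-1],None,fx=3.5,fy=3.5,interpolation=cv2.INTER_CUBIC))
E
```

```text
t 18.85 pos [0.6274 0.0953 0.0905] rot [-3.136e+00 -1.000e-03  1.738e+00] open 0.0353 grip 25.0 q [ 0.03  0.67  1.37 -0.    1.11 -0.14]
to [0.63, 0.0956, 0.045] cm: [-0.02  0.28  4.55]
```

View pics/s6.png

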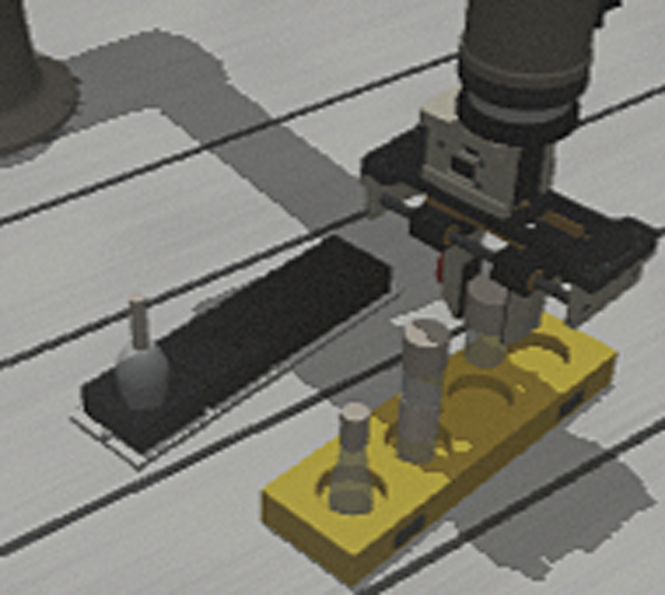

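The squat jar (487,320) is upright over the second well from the left (480,395), and tall is beside it with a gap. I'll lower carefully.

Request:
send_rows:
  targets:
    - {"translation":[0,0,0.6],"spin":0,"jaw":0}
    - {"translation":[0,0,1.4],"spin":0,"jaw":0}
    - {"translation":[0,0,2],"spin":0,"jaw":0}
    - {"translation":[0,0,2.4],"spin":0,"jaw":0}
    - {"translation":[0,0,2.5],"spin":0,"jaw":0}

```text
time: 19.4
tool_pos: [0.6296, 0.0959, 0.0682]
tool_rot: [-3.141, -0.0, 1.739]
contact_force: [-0.9, 0.2, -0.4]
opening: 0.0357
grip_force: 25.0
```

Request:
send_rows:
  targets:
    - {"translation":[0,0,0.5],"spin":0,"jaw":0}
    - {"translation":[0,0,1.2],"spin":0,"jaw":0}
    - {"translation":[0,0,1.8],"spin":0,"jaw":0}
    - {"translation":[0,0,2.2],"spin":0,"jaw":0}
    - {"translation":[0,0,2.3],"spin":0,"jaw":0}

```text
time: 19.9
tool_pos: [0.6294, 0.0959, 0.0449]
tool_rot: [-3.14, -0.0, 1.739]
contact_force: [-0.4, -0.6, -0.4]
opening: 0.0355
grip_force: 25.0
```

Request:
send_rows:
  targets:
    - {"translation":[0,0,0.05],"spin":0,"jaw":0}
    - {"translation":[0,0,0.1],"spin":0,"jaw":0}
    - {"translation":[0,0,0.1],"spin":0,"jaw":0}
    - {"translation":[0,0,0.1],"spin":0,"jaw":0}
    - {"translation":[0,0,0.1],"spin":0,"jaw":0}

```text
time: 20.4
tool_pos: [0.6299, 0.096, 0.0449]
tool_rot: [3.141, -0.0, 1.739]
contact_force: [0.5, 0.6, -0.8]
opening: 0.0356
grip_force: 25.0
```

```bash
python3 go.py .63,.0956,.044
```

```text
t 20.4 pos [0.6299 0.096  0.0449] rot [ 3.141 -0.     1.739] open 0.0356 grip 25.0 q [ 0.03  0.72  1.4   0.    1.01 -0.14]
to [0.63, 0.0956, 0.044] cm: [-0.04 -0.    0.09]
```

Request:
send_rows:
  targets:
    - {"translation":[0,0,0.05],"spin":0,"jaw":0.41}
    - {"translation":[0,0,0.05],"spin":0,"jaw":0.5}
    - {"translation":[0,0,0.05],"spin":0,"jaw":0.65}
    - {"translation":[0,0,0.05],"spin":0,"jaw":0.8}
    - {"translation":[0,0,0.05],"spin":0,"jaw":1}

```text
time: 20.9
tool_pos: [0.6298, 0.096, 0.0443]
tool_rot: [3.142, -0.0, 1.739]
contact_force: [0.4, 0.5, -0.5]
opening: 0.0651
grip_force: 0.0
```

Request:
send_rows:
  targets:
    - {"translation":[0,0,0],"spin":0,"jaw":1}
    - {"translation":[0,0,-2],"spin":0,"jaw":1}
    - {"translation":[0,0,-6],"spin":0,"jaw":1}
    - {"translation":[0,0,-10.5],"spin":0,"jaw":1}
    - {"translation":[0,0,-15],"spin":0,"jaw":1}

```text
time: 21.4
tool_pos: [0.6295, 0.0959, 0.1957]
tool_rot: [-3.141, -0.0, 1.739]
contact_force: [0.9, -0.7, -0.0]
opening: 0.0917
grip_force: 0.0
```

```bash
python3 go.py .4828,-.097,.195
```

```text
t 21.4 pos [0.6295 0.0959 0.1957] rot [-3.141 -0.     1.739] open 0.0917 grip 0.0 q [ 0.03  0.57  1.24  0.    1.33 -0.14]
to [0.4828, -0.097, 0.195] cm: [-16.57 -17.68   0.07]
```

Request:
send_rows:
  targets:
    - {"translation":[-1.2,-1.3,0],"spin":0,"jaw":1}
    - {"translation":[-4,-4.2,0],"spin":0,"jaw":1}
    - {"translation":[-7,-7.4,0],"spin":0,"jaw":1}
    - {"translation":[-10,-10.6,0],"spin":0,"jaw":1}
    - {"translation":[-13,-13.8,0],"spin":0,"jaw":1}

```text
time: 21.9
tool_pos: [0.5143, -0.0563, 0.1943]
tool_rot: [3.141, 0.0, 1.739]
contact_force: [-0.1, -1.6, 0.1]
opening: 0.092
grip_force: 0.0
```

Request:
send_rows:
  targets:
    - {"translation":[-2.5,-2.7,0],"spin":0,"jaw":1}
    - {"translation":[-3.6,-3.9,0],"spin":0,"jaw":1}
    - {"translation":[-3.6,-3.9,0],"spin":0,"jaw":1}
    - {"translation":[-3.6,-3.9,0],"spin":0,"jaw":1}
    - {"translation":[-3.6,-3.9,0],"spin":0,"jaw":1}

```text
time: 22.4
tool_pos: [0.4836, -0.0967, 0.1942]
tool_rot: [3.141, -0.0, 1.739]
contact_force: [0.6, 0.3, -0.2]
opening: 0.0915
grip_force: 0.0
```

```bash
python3 go.py .4828,-.097,.074
python3 - <<'E'
from cell import read_camera
import cv2
im,_=read_camera("scene");cv2.imwrite("pics/s7.png",cv2.resize(im[90:260,225:415,::-1],None,fx=3.5,fy=3.5,interpolation=cv2.INTER_CUBIC))
E
```

```text
t 22.4 pos [ 0.4836 -0.0967  0.1942] rot [ 3.141 -0.     1.739] open 0.0915 grip 0.0 q [-0.35  0.31  1.66  0.    1.17 -0.52]
to [0.4828, -0.097, 0.074] cm: [-0.02 -0.09 12.02]
```

View pics/s7.png

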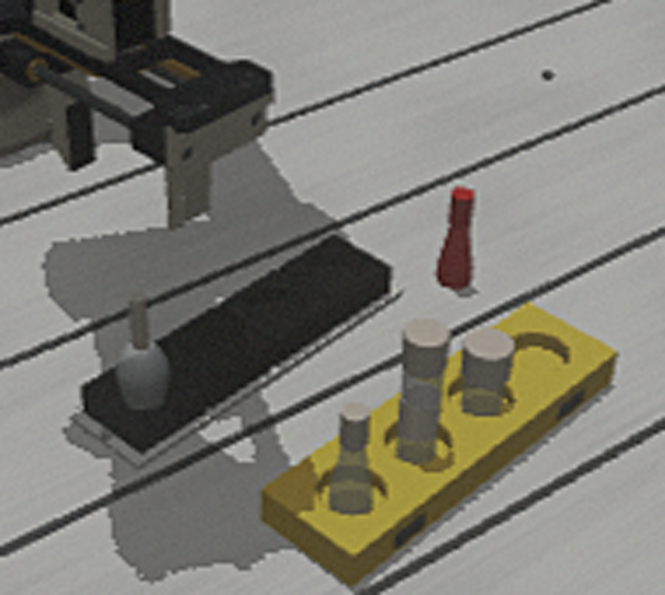

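Squat (487,370), tall and cone all stand in their wells. The fingers straddle the ball flask's stopper (138,320), so it is next.

Request:
send_rows:
  targets:
    - {"translation":[0,-0.1,2],"spin":0,"jaw":1}
    - {"translation":[0,-0.1,5],"spin":0,"jaw":1}
    - {"translation":[0,-0.1,8.5],"spin":0,"jaw":1}
    - {"translation":[0,-0.1,11.2],"spin":0,"jaw":1}
    - {"translation":[0,-0.1,12],"spin":0,"jaw":1}

```text
time: 22.95
tool_pos: [0.4808, -0.0961, 0.0716]
tool_rot: [-3.137, -0.003, 1.74]
contact_force: [-0.6, 0.2, 0.7]
opening: 0.092
grip_force: 0.0
```

Request:
send_rows:
  targets:
    - {"translation":[0,0,0],"spin":0,"jaw":0.6}
    - {"translation":[0,0,0],"spin":0,"jaw":0.4}
    - {"translation":[0,0,0],"spin":0,"jaw":0.2}
    - {"translation":[0,0,0],"spin":0,"jaw":0}
    - {"translation":[0,0,0],"spin":0,"jaw":0}

```text
time: 23.45
tool_pos: [0.4825, -0.0976, 0.075]
tool_rot: [3.14, 0.001, 1.739]
contact_force: [-0.2, 0.0, -0.0]
opening: 0.0563
grip_force: 0.0
```

Request:
send_rows:
  targets:
    - {"translation":[0,0,0],"spin":0,"jaw":0}
    - {"translation":[0,0,0],"spin":0,"jaw":0}
    - {"translation":[0,0,0],"spin":0,"jaw":0}
    - {"translation":[0,0,0],"spin":0,"jaw":0}
    - {"translation":[0,0,0],"spin":0,"jaw":0}

```text
time: 23.95
tool_pos: [0.482, -0.0975, 0.0742]
tool_rot: [-3.142, -0.0, 1.739]
contact_force: [0.7, -0.3, -0.1]
opening: 0.0167
grip_force: 0.0
```

```bash
python3 go.py .6196,.1607,.074
```

```text
t 23.95 pos [ 0.482  -0.0975  0.0742] rot [-3.142 -0.     1.739] open 0.0167 grip 0.0 q [-0.36  0.47  1.81  0.    0.86 -0.52]
to [0.6196, 0.1607, 0.074] cm: [2.316e+01 1.787e+01 2.000e-02]
```

Request:
send_rows:
  targets:
    - {"translation":[0,0,0],"spin":0,"jaw":0}
    - {"translation":[0,0,0],"spin":0,"jaw":0}
    - {"translation":[0,0,0],"spin":0,"jaw":0}
    - {"translation":[0,0,0],"spin":0,"jaw":0}
    - {"translation":[0,0,0],"spin":0,"jaw":0}
  force: 30

```text
time: 24.45
tool_pos: [0.4821, -0.0974, 0.0742]
tool_rot: [3.142, -0.0, 1.739]
contact_force: [0.2, 0.2, -0.3]
opening: 0.0108
grip_force: 30.0
```

Request:
send_rows:
  targets:
    - {"translation":[0,0,-0.2],"spin":0,"jaw":0}
    - {"translation":[0,0,-0.7],"spin":0,"jaw":0}
    - {"translation":[0,0,-1.4],"spin":0,"jaw":0}
    - {"translation":[0,0,-2],"spin":0,"jaw":0}
    - {"translation":[0,0,-2],"spin":0,"jaw":0}

```text
time: 24.95
tool_pos: [0.4828, -0.0977, 0.0954]
tool_rot: [3.14, 0.001, 1.739]
contact_force: [0.1, -0.1, 0.0]
opening: 0.0116
grip_force: 30.0
```

```bash
python3 go.py .6196,.1607,.074
```

```text
t 24.95 pos [ 0.4828 -0.0977  0.0954] rot [3.140e+00 1.000e-03 1.739e+00] open 0.0116 grip 30.0 q [-0.36  0.44  1.79  0.    0.91 -0.52]
to [0.6196, 0.1607, 0.074] cm: [23.19 17.8   2.15]
```

Request:
send_rows:
  targets:
    - {"translation":[0,0,-0.8],"spin":0,"jaw":0}
    - {"translation":[0,0,-3],"spin":0,"jaw":0}
    - {"translation":[0,0,-6],"spin":0,"jaw":0}
    - {"translation":[0,0,-9],"spin":0,"jaw":0}
    - {"translation":[0,0,-10],"spin":0,"jaw":0}

```text
time: 25.45
tool_pos: [0.4833, -0.0979, 0.1973]
tool_rot: [3.137, 0.002, 1.739]
contact_force: [0.6, -0.0, -1.1]
opening: 0.0112
grip_force: 30.0
```

Request:
send_rows:
  targets:
    - {"translation":[0.4,0.3,0],"spin":0,"jaw":0}
    - {"translation":[1.4,1.1,0],"spin":0,"jaw":0}
    - {"translation":[3,2.3,0],"spin":0,"jaw":0}
    - {"translation":[4.8,3.7,0],"spin":0,"jaw":0}
    - {"translation":[6.8,5.2,0],"spin":0,"jaw":0}

```text
time: 25.95
tool_pos: [0.5217, -0.0201, 0.1922]
tool_rot: [-3.138, -0.001, 1.738]
contact_force: [0.5, 0.0, -0.8]
opening: 0.0112
grip_force: 30.0
```

Request:
send_rows:
  targets:
    - {"translation":[2,1.5,0],"spin":0,"jaw":0}
    - {"translation":[4,3.1,0],"spin":0,"jaw":0}
    - {"translation":[6,4.6,0],"spin":0,"jaw":0}
    - {"translation":[8,6.1,0],"spin":0,"jaw":0}
    - {"translation":[10,7.7,0],"spin":0,"jaw":0}

```text
time: 26.45
tool_pos: [0.5807, 0.0918, 0.1919]
tool_rot: [-3.138, -0.001, 1.739]
contact_force: [-0.2, -0.8, -1.0]
opening: 0.0115
grip_force: 30.0
```

Request:
send_rows:
  targets:
    - {"translation":[2,1.5,0],"spin":0,"jaw":0}
    - {"translation":[3.8,2.9,0],"spin":0,"jaw":0}
    - {"translation":[5.3,4.1,0],"spin":0,"jaw":0}
    - {"translation":[6.2,4.7,0],"spin":0,"jaw":0}
    - {"translation":[6.4,4.9,0],"spin":0,"jaw":0}

```text
time: 26.95
tool_pos: [0.6183, 0.1626, 0.1923]
tool_rot: [-3.139, -0.0, 1.74]
contact_force: [0.2, 0.2, -0.5]
opening: 0.0114
grip_force: 30.0
```

Request:
send_rows:
  targets:
    - {"translation":[0,0,0.8],"spin":0,"jaw":0}
    - {"translation":[0,0,2.8],"spin":0,"jaw":0}
    - {"translation":[0,0,5],"spin":0,"jaw":0}
    - {"translation":[0,0,6.6],"spin":0,"jaw":0}
    - {"translation":[0,0,7],"spin":0,"jaw":0}

```text
time: 27.45
tool_pos: [0.617, 0.1598, 0.1215]
tool_rot: [-3.137, -0.0, 1.737]
contact_force: [-0.5, -0.2, -1.2]
opening: 0.0112
grip_force: 30.0
```

```bash
python3 go.py .6196,.1607,.075
python3 - <<'E'
from cell import read_camera
import cv2
im,_=read_camera("scene");cv2.imwrite("pics/s8.png",cv2.resize(im[90:260,245:435,::-1],None,fx=3.5,fy=3.5,interpolation=cv2.INTER_CUBIC))
E
```

```text
t 27.45 pos [0.617  0.1598 0.1215] rot [-3.137 -0.     1.737] open 0.0112 grip 30.0 q [ 0.13  0.64  1.33 -0.    1.18 -0.03]
to [0.6196, 0.1607, 0.075] cm: [0.04 0.29 4.64]
```

View pics/s8.png

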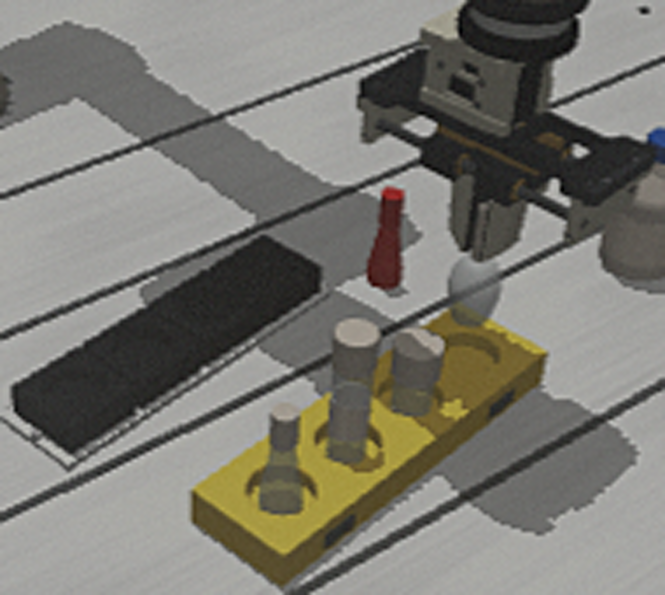

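The ball flask (473,290) hangs upright over the left-end well (470,345), and the red look-alike and the reagent bottle are clear. I'll lower it.

Request:
send_rows:
  targets:
    - {"translation":[0,0,0.8],"spin":0,"jaw":0}
    - {"translation":[0,0,2.2],"spin":0,"jaw":0}
    - {"translation":[0,0,3.7],"spin":0,"jaw":0}
    - {"translation":[0,0,4.5],"spin":0,"jaw":0}
    - {"translation":[0,0,4.7],"spin":0,"jaw":0}

```text
time: 28.0
tool_pos: [0.6182, 0.1609, 0.0759]
tool_rot: [-3.14, -0.0, 1.739]
contact_force: [-0.2, 0.9, -0.1]
opening: 0.0113
grip_force: 30.0
```

Request:
send_rows:
  targets:
    - {"translation":[0,0,0.1],"spin":0,"jaw":0}
    - {"translation":[0,0,0.2],"spin":0,"jaw":0}
    - {"translation":[0,0,0.2],"spin":0,"jaw":0}
    - {"translation":[0,0,0.2],"spin":0,"jaw":0}
    - {"translation":[0,0,0.2],"spin":0,"jaw":0}

```text
time: 28.5
tool_pos: [0.619, 0.1611, 0.0756]
tool_rot: [3.141, -0.0, 1.739]
contact_force: [-0.6, 0.4, -1.5]
opening: 0.0115
grip_force: 30.0
```

```bash
python3 go.py .6196,.1607,.074
```

```text
t 28.5 pos [0.619  0.1611 0.0756] rot [ 3.141 -0.     1.739] open 0.0115 grip 30.0 q [ 0.13  0.69  1.37  0.    1.08 -0.03]
to [0.6196, 0.1607, 0.074] cm: [-0.05  0.05  0.16]
```

Request:
send_rows:
  targets:
    - {"translation":[0,0,0.1],"spin":0,"jaw":0}
    - {"translation":[0,0,0.1],"spin":0,"jaw":0}
    - {"translation":[0,0,0.1],"spin":0,"jaw":0.15}
    - {"translation":[0,0,0.1],"spin":0,"jaw":0.22}
    - {"translation":[0,0,0.1],"spin":0,"jaw":0.4}

```text
time: 29.0
tool_pos: [0.6189, 0.161, 0.0743]
tool_rot: [3.141, -0.0, 1.739]
contact_force: [-0.6, 0.0, -0.9]
opening: 0.0241
grip_force: 0.0
```

Request:
send_rows:
  targets:
    - {"translation":[0,0,0],"spin":0,"jaw":0.7}
    - {"translation":[0,0,0],"spin":0,"jaw":1}
    - {"translation":[0,0,0],"spin":0,"jaw":1}
    - {"translation":[0,0,0],"spin":0,"jaw":1}
    - {"translation":[0,0,0],"spin":0,"jaw":1}

```text
time: 29.5
tool_pos: [0.6188, 0.161, 0.0742]
tool_rot: [3.142, -0.0, 1.739]
contact_force: [0.1, -0.7, 0.4]
opening: 0.0636
grip_force: 0.0
```

Request:
send_rows:
  targets:
    - {"translation":[0,0,-0.8],"spin":0,"jaw":1}
    - {"translation":[0,0,-3],"spin":0,"jaw":1}
    - {"translation":[0,0,-6],"spin":0,"jaw":1}
    - {"translation":[0,0,-10],"spin":0,"jaw":1}
    - {"translation":[0,0,-13],"spin":0,"jaw":1}

```text
time: 30.0
tool_pos: [0.6192, 0.1611, 0.2074]
tool_rot: [3.139, -0.0, 1.739]
contact_force: [1.0, -0.4, 0.2]
opening: 0.0915
grip_force: 0.0
```

Request:
send_rows:
  targets:
    - {"translation":[0,-2,0],"spin":0,"jaw":1}
    - {"translation":[0,-6,0],"spin":0,"jaw":1}
    - {"translation":[0,-10,0],"spin":0,"jaw":1}
    - {"translation":[0,-14,0],"spin":0,"jaw":1}
    - {"translation":[0,-16,0],"spin":0,"jaw":1}

```text
time: 30.5
tool_pos: [0.4581, 0.134, 0.2049]
tool_rot: [-3.141, -0.0, 1.739]
contact_force: [-0.7, 0.1, -0.9]
opening: 0.0922
grip_force: 0.0
```

```bash
python3 go.py
python3 - <<'E'
from cell import read_camera
import cv2,numpy as np
a,_=read_camera("scene");b,_=read_camera("top")
f=lambda i,f:cv2.resize(i[:,:,::-1],None,fx=f,fy=f,interpolation=cv2.INTER_CUBIC)
p=f(a[120:260,260:440],4);q=f(b[130:270,210:390],4)
cv2.imwrite("pics/s9.png",p);cv2.imwrite("pics/t9.png",q)
E
```

```text
t 30.5 pos [0.4581 0.134  0.2049] rot [-3.141 -0.     1.739] open 0.0922 grip 0.0 q [ 0.12  0.28  1.68  0.    1.18 -0.04]
```

View pics/s9.png

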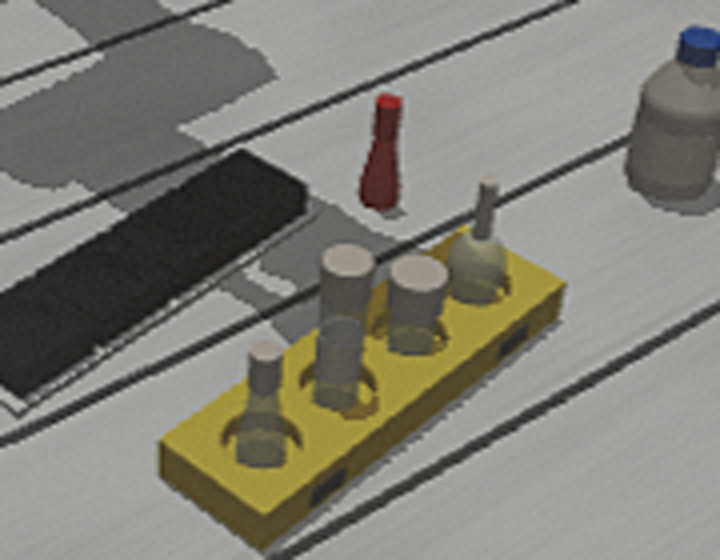

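View pics/t9.png

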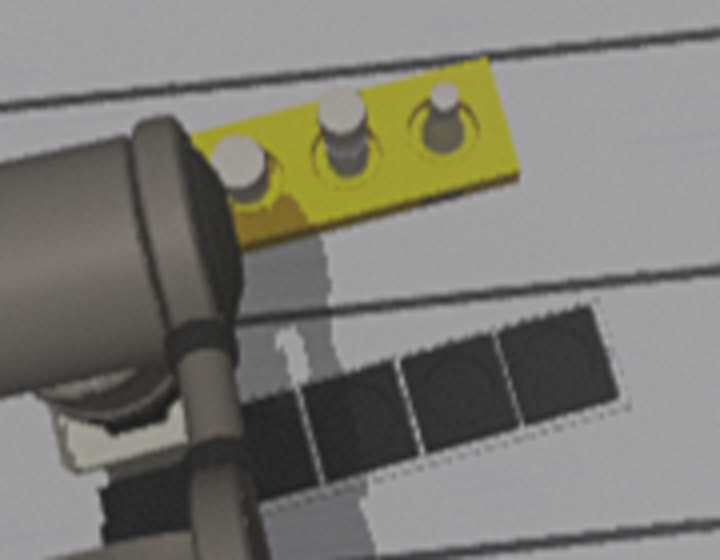

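All four vessels stand in their wells: cone (262,450), tall (338,390), squat (412,345), ball (475,290). I'll check the lean numerically before handing in.

Run:
```python
from h import *
S=load("scene0")
f=lambda u,v:((u+.5)/4-.5+260,(v+.5)/4-.5+120)
# cap-top centre at nominal top height, compared with vertical axis drawn from there to foot height
for n,c,h in[("cone",(265,351),.1),("tall",(348,262),.126),("squat",(419,272),.076),("ball",(488,183),.111)]:
    p=onz(S,*f(*c),h);q=p.copy();q[2]=.016;r=proj(S,q)
    d=p[:2]-[.6356,.06];print(n,p[:2].round(4),"rack frame mm",np.round(1e3*np.array([d@[.9876,.157],d@[-.157,.9876]]),1),"upright foot at crop",((r-[260,120])*4).round(0))
```

```text
cone [ 0.6518 -0.0422] rack frame mm [  -0.  -103.5] upright foot at crop [258. 455.]
tall [0.6422 0.0237] rack frame mm [  0.8 -36.9] upright foot at crop [333. 401.]
squat [0.6299 0.0958] rack frame mm [-0.  36.3] upright foot at crop [408. 344.]
ball [0.6199 0.1572] rack frame mm [-0.2 98.5] upright foot at crop [467. 299.]
```

```bash
python3 -c "
from cell import job;print(job.hand_in())"
```

```text
the job is handed in; nothing more can be done
None
```

All four vessels were moved into the yellow rack in reverse order, each upright and within about 4 mm of its well centre by camera check, and the job is handed in (no verdict was returned).

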